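# Move the bench lamp and aim it at the cutting die

## Robot

A 6-joint arm with a two-finger parallel gripper is mounted at the origin on the work surface. World frame = base frame: x ahead of the robot, y to its left, z up, the work surface at z = 0. Lengths are in m, angles in rad, forces in N, time in s.
With the tool pointing down it reaches from about 0.325 to 0.775 m from the base axis. Payload 5.5 kg.
Tool frame: the origin (TCP) lies on the centre line of the jaws, within the pads' length; the fingertips stand 11 mm ahead of it and the grasp point (between the pads) lies 8 mm behind it; z points along the fingers, y is the line along which they close (so a half turn about z gives the same grasp; the last joint's range is limited). The gripper opens to 85 mm and grips with 20 to 120 N. Pads are 22 mm wide; open, the fingers measure 114 mm over their backs; the gripper's body (76 mm by 85 mm) begins 54 mm behind the grasp point. The pads swing forward as they close: fully open they stand 13 mm farther back than shut.
Start: joints at [-1.178, 0.091, 1.231, -0, 1.82, -0.057], TCP at [0.261, -0.54, 0.242] pointing down, gripper open.
Joint ranges: [-2.87, 2.87], [-0.86, 2.18], [0.17, 2.46], [-1.51, 4.65], [0.06, 2.69], [-2.65, 2.65]. Speed limits (rad/s): [2.57, 2.57, 3.01, 3.14, 3.14, 3.14].

## Interface

Orientations are given as a unit quaternion [w, x, y, z].
In Python, from workcell import ctrl, eoat, imaging, sensors gives the robot as it stands. Calls block until the motion is done:
- ctrl.move_to(position, orientation): joint-space move of the TCP to a pose.
- ctrl.line_to(position, rot=None, velocity=0.15): straight line of the TCP; rot=None keeps the orientation; velocity is the mean speed in m/s.
- ctrl.movej(angles): joint-space move.
- eoat.move_gripper(opening, effort=None): finger opening in m; effort is the grip in N (None keeps the last); returns when the fingers have stopped.
- ctrl.wait(seconds).
- ctrl.inverse_kinematics(position, orientation): joint angles nearest the present ones, or None.
- imaging.grab_frame(name): name is "scene" or "top" or "wrist"; returns (picture, depth): 384x512x3 uint8, red, green, blue; 384x512 float32, m along the optical axis (not along the pixel's ray), 0 where there is no reading.
- imaging.camera_params(name): a dict with "K" (3x3 intrinsics, pixels), "rvec" (rotation vector, rad) and "tvec" (3), from world to camera coordinates, as OpenCV has them; the wrist camera has in their place "hand_eye" (4x4, takes a point from camera to tool coordinates, whose origin is the TCP and whose axes are the flange's). Camera axes: x right, y down, z forward; pixel columns grow to the right and rows downward; lengths in m; the calibration is good to about 2 mm. A picture is of the moment at which its call begins: read the wrist's pose just before it. camera_params takes no time and is no camera call.
A pose or a line that the arm cannot do raises ctrl.PlanningError and nothing moves.
- ctrl.hand_in(): hands the job in; it is judged then, once.
Readings, each from a call of its own:
- sensors.current_time_s(): time.
- sensors.current_joints(): joint angles.
- sensors.current_qvel(): joint speeds.
- sensors.current_effort(): joint torques, N m.
- sensors.current_ee_pos(): TCP position.
- sensors.current_ee_rot(): TCP orientation.
- sensors.current_force(): force on the tool from outside, world axes, zero at the start.
- sensors.current_ft_torque(): the same for the moment, N m.
- sensors.current_width(): finger opening in m.
- sensors.current_grasp_force(): force on a finger pad.
Only numpy, scipy, OpenCV 4.12 (cv2) and the standard library are available. Lean on these libraries where they do the work, as an engineer would, in place of code of your own. Each camera call takes 0.05 s, during which the arm holds its last target. There are 200 camera calls.

## Task

Lift the work lamp by the black block on top of its post, carry it round the clutter to the cork mat, and, without dropping or tipping it, stand it squarely in the middle of the mat and let go. Then take it by the wire bail on its head and swivel and tilt the head so that the lamp shines straight at the middle of the steel ring die on the marble slab; let go and leave it so. Do not disturb the die, spray bottle, thread cone, maul or basket.

Things in the scene. Friction and masses are not known exactly. Their poses are not given: they have to be found in the camera images.
- lamp: Loose work lamp, about 0.87 kg in all. Origin: centre of its base's underside, z up, x along the base's long side. Base: dark steel plate 150 (x) x 110 (y) x 16 mm. At the origin stands a post 18 mm thick with a black grip block on top (215 mm high). A white arm turns round the post and carries the tilting head: white shade 75 mm long, opening to 74 mm across, with a wire bail on top.
- lamp_grip (a point): Point in the black grip block, on the post's axis, 195 mm above the base's underside; axes as lamp. The block is fixed to post and base, 26 x 26 mm, its sides parallel to the base's, from 170 to 215 mm above the underside; it fits between the fingers from above.
- lamp_swivel (a joint): Swivel of arm and head about the post (rad), anticlockwise seen from above; 0: head points along the base's +x. White collar round the post, radius 19 mm, 128 to 162 mm above the base's underside; its arm ends at the tilt axis, 85 mm from the post's axis and 145 mm above the underside. Range -2.6 to 2.6. Friction joint, stays where left (about 0.05 N m).
- lamp_tilt (a joint): Tilt of the head (rad); 0: shines level, straight out from the post, positive: shines downwards. Range -0.6 to 1.2. Friction joint, stays where left (about 0.09 N m; head 0.12 kg).
- lamp_beam (a point): On the tilt axis, middle of the head. x: the way the lamp shines (the shade's own axis, which passes through this point); y: along the tilt axis; z: towards the bail.
- lamp_bail (a point): Middle of the bail's cross bar: steel bar 12 mm thick, parallel to the tilt axis, free for 70 mm between its two legs; in the axes of lamp_beam it lies 35 mm ahead (x) and 80 mm up (z), with 45 mm of free space between bar and shade.
- mat: Fixed cork mat 190 (x) x 150 (y) x 6 mm on the bench. Origin: centre of its underside; top at z = 6 mm. The lamp's base belongs in its middle with the long sides parallel, either way round (with the base's +x within 90 degrees of the mat's +x the swivel always reaches the die).
- die: Loose steel ring (a round cutting die), outside 84 mm, wall 4 mm, 34 mm high, lying on the slab. Origin: centre of its underside, on the slab's top; this is the point to aim at.
- slab: Fixed marble slab 110 x 110 x 25 mm. Origin: centre of its underside.
- spray: Spray bottle, white with a yellow head, 68 mm across, 198 mm high, standing. Origin: centre of its underside. Leave alone.
- cone: Grey thread cone, 68 mm across at its foot, 165 mm high, standing. Origin: centre of its underside. Leave alone.
- maul: Maul lying on its side: white head 58 mm across, x 30 to 115 mm, wooden handle to x = -100 mm. Origin: under its axis. Leave alone.
- basket: Open black basket 130 (x) x 200 (y) x 75 mm high. Origin: centre of its underside. Leave alone.
Mind the look-alikes: they are no part of the job. Leave any orange, pink or purple look-alike of the die alone.

How it is judged:
By the outcome, as a careful person would: the job done as asked, in the order asked, and still so for the second after the job is handed in, with the robot touching nothing.
It also fails if it takes over 61 s, if anything falls off the work surface, if the arm or the gripper's body presses on something with over 40 N, if the wrist force passes 120 N, or if a joint passes its speed limit or range.

## Working session

There is one attempt and no reset: what is moved stays moved. The work goes in short steps, each a Python script; the robot and the scene stay as the last script left them, time stands still between calls to the robot, and variables do not carry over. Pictures are saved under pics/ and viewed, at most 10 in all, crops included, and the job is handed in when it is done.

```bash
ls; mkdir -p pics; cat > h.py <<'E'
import numpy as np, cv2
from scipy.spatial.transform import Rotation as R
from workcell import ctrl, eoat, imaging, sensors
def cloud(name):
    pose=(np.array(sensors.current_ee_pos()),np.array(sensors.current_ee_rot()))
    im,d=imaging.grab_frame(name); p=imaging.camera_params(name); K=np.array(p["K"])
    v,u=np.mgrid[:d.shape[0],:d.shape[1]]
    c=np.stack([(u-K[0,2])/K[0,0]*d,(v-K[1,2])/K[1,1]*d,d],-1)
    if name=="wrist":
        H=np.array(p["hand_eye"]); c=c@H[:3,:3].T+H[:3,3]
        w=c@R.from_quat(np.roll(pose[1],-1)).as_matrix().T+pose[0]
    else:
        Rm=cv2.Rodrigues(np.array(p["rvec"],float))[0]; w=(c-np.array(p["tvec"]).ravel())@Rm
    w[d<=0]=np.nan
    return im,w
E
python3 - <<'E'
from h import *
for n in("top","scene"):
    im,w=cloud(n); np.savez(f"pics/{n}0.npz",im=im,w=w)
    cv2.imwrite(f"pics/{n}0.png",cv2.resize(im[...,::-1],(800,600)))
    print(n,imaging.camera_params(n))
print(sensors.current_time_s(),sensors.current_ee_rot(),sensors.current_width())
E
```

```text
pics
top {'K': array([[361.51592889,   0.        , 253.50332113],
       [  0.        , 361.51592889, 182.9744707 ],
       [  0.        ,   0.        ,   1.        ]]), 'rvec': array([ 2.22526729, -1.96202473,  0.21412769]), 'tvec': array([-0.04253811,  0.55774447,  0.93903565])}
scene {'K': array([[391.9152958 ,   0.        , 255.26578571],
       [  0.        , 391.9152958 , 189.90903455],
       [  0.        ,   0.        ,   1.        ]]), 'rvec': array([ 2.20125564,  0.83008699, -0.37051681]), 'tvec': array([-0.41986951, -0.14268737,  1.33227189])}
0.1 [-8.71438081e-04  9.74812461e-01  2.23024397e-01 -1.60103084e-04] 0.08535890174898135
```

View pics/top0.png

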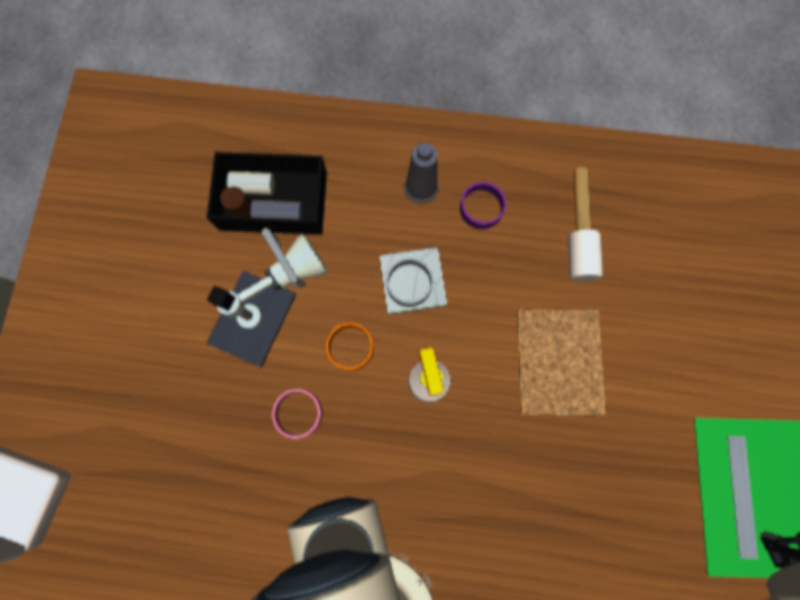

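View pics/scene0.png

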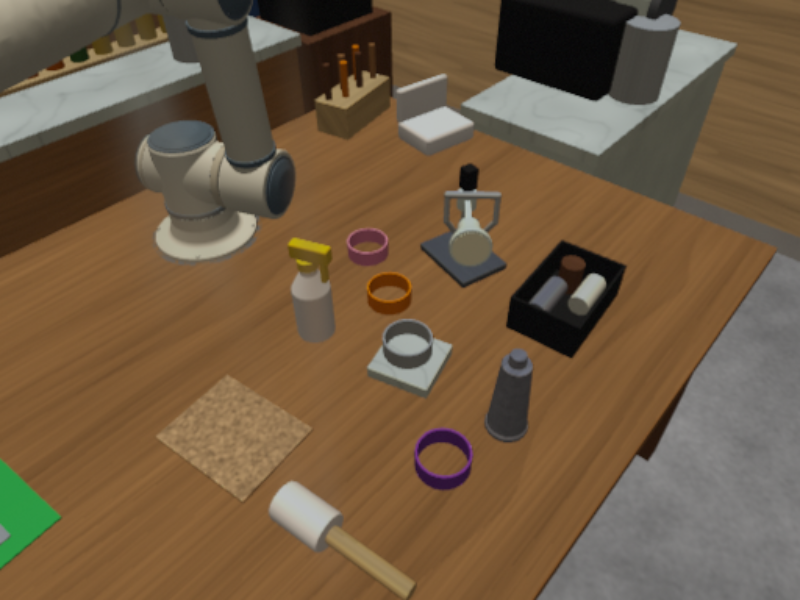

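The top view (800×600) shows the lamp base at about (252,318) with its block at (222,298), the mat at (562,362), and the slab and die at (412,282). The spray bottle is at (430,375) and the cone at (423,175). Next I measure them from the point clouds.

```bash
python3 - <<'E'
from h import *
T=np.load("pics/top0.npz"); S=np.load("pics/scene0.npz")
s=800/512
def reg(D,x0,y0,x1,y1):
    m=np.zeros(D["w"].shape[:2],bool); m[int(y0/s):int(y1/s),int(x0/s):int(x1/s)]=1; return m
def rect(n,D,m,zr,col):
    w=D["w"]; im=D["im"].astype(int)
    k=m&(w[...,2]>zr[0])&(w[...,2]<zr[1])&col(im)
    p=w[k]; r=cv2.minAreaRect(p[:,:2].astype(np.float32)*1000); print(n,len(p),"z",np.median(p[:,2]).round(4),np.round(r[0],1),np.round(r[1],1),round(r[2],1),"mean",p[:,:2].mean(0).round(4)); return p
A=lambda im:im[...,0]>=0
dark=lambda im:(im.max(-1)<80)&(im[...,2]>=im[...,0]-5)
cork=lambda im:im[...,0]>120
grey=lambda im:(im.max(-1)-im.min(-1)<35)
rect("base",T,reg(T,195,262,305,375),(.008,.024),dark)
rect("block top",T,reg(T,195,275,250,325),(.19,.23),A)
rect("block S",S,reg(S,450,155,490,200),(.165,.225),lambda im:im.max(-1)<70)
rect("base S",S,reg(S,410,225,515,290),(.008,.024),dark)
rect("mat",T,reg(T,505,295,620,430),(-.01,.016),lambda im:(im[...,0]>150))
rect("matS",S,reg(S,150,370,320,500),(-.01,.016),lambda im:(im[...,0]>150))
rect("slab",T,reg(T,370,240,455,320),(.015,.035),grey)
rect("slabS",S,reg(S,360,315,460,400),(.015,.035),grey)
rect("die",T,reg(T,370,240,455,320),(.045,.068),A)
rect("dieS",S,reg(S,360,315,460,400),(.045,.068),A)
rect("spray",T,reg(T,400,340,460,405),(.03,.25),A)
rect("cone",T,reg(T,395,140,445,205),(.02,.2),A)
rect("bail T",T,reg(T,255,225,310,290),(.18,.3),A)
rect("bail S",S,reg(S,440,185,505,235),(.195,.3),grey)
for n,z in (("basket",(205,148,330,238)),("maul",(560,160,610,285)),("purple",(455,180,510,230)),("orange",(322,318,378,374)),("pink",(268,385,325,442))):
    rect(n,T,reg(T,*z),(.015,.1),A)
E
```

```text
base 1321 z 0.0148 [477.3 286.5] [108.  144.8] 74.5 mean [0.4668 0.2806]
block top 154 z 0.213 [478.5 286.5] [25.2 26.2] 75.4 mean [0.4773 0.2843]
block S 175 z 0.1991 [476.5 289.1] [28.1 29.4] 71.5 mean [0.4804 0.2834]
base S 237 z 0.0158 [479.1 283.9] [105.1 145.6] 75.6 mean [0.5031 0.2657]
mat 3317 z 0.005 [ 472.5 -297.9] [190.5 177.6] 7.2 mean [ 0.4687 -0.2854]
matS 2409 z 0.0072 [ 484.3 -280.1] [218.7 148.8] 6.9 mean [ 0.4736 -0.2883]
slab 1176 z 0.024 [584.6   1. ] [109.8 109.3] 15.1 mean [ 5.831e-01 -3.000e-04]
slabS 1129 z 0.0261 [583.8   2.9] [110.  110.9] 15.6 mean [ 0.5912 -0.0041]
die 178 z 0.0568 [573.7   7. ] [82.5 81.1] 7.2 mean [0.5749 0.0061]
dieS 346 z 0.0555 [572.    8.5] [80.8 85.2] 40.3 mean [0.5735 0.0075]
spray 642 z 0.1667 [402.6 -44.7] [70.4 66.8] 61.4 mean [ 0.4015 -0.0425]
cone 582 z 0.1128 [769.9   6.5] [51.2 50.8] 50.7 mean [0.7628 0.0068]
bail T 342 z 0.2297 [560.  184.8] [93.  52.2] 39.4 mean [0.5538 0.1914]
bail S 240 z 0.2301 [547.3 201.1] [93.5 16.5] 38.4 mean [0.5467 0.1996]
basket 2702 z 0.0456 [712.7 289.4] [132.2 201.1] 4.7 mean [0.7093 0.3011]
maul 1018 z 0.0429 [ 732.9 -301.3] [215.8  56.5] 6.2 mean [ 0.7034 -0.3009]
purple 228 z 0.0305 [ 746.9 -113.3] [82.8 82.7] 4.0 mean [ 0.7477 -0.1138]
orange 176 z 0.0319 [448.1  98. ] [82.8 81. ] 9.4 mean [0.4492 0.0998]
pink 203 z 0.0314 [320.  173.7] [79.8 83.3] 7.0 mean [0.3191 0.1751]
```

```bash
python3 - <<'E'
from h import *
for n,(x0,y0,x1,y1) in (("top",(500,290,625,430)),("scene",(145,365,325,505))):
    D=np.load(f"pics/{n}0.npz"); s=800/512; im=D["im"]; w=D["w"]
    hsv=cv2.GaussianBlur(im,(5,5),0).astype(int)
    m=np.zeros(im.shape[:2],np.uint8); y0,y1,x0,x1=[int(q/s) for q in (y0,y1,x0,x1)]
    g=hsv[...,1]; t,_=cv2.threshold(g[y0:y1,x0:x1].astype(np.uint8),0,255,cv2.THRESH_OTSU)
    m[y0:y1,x0:x1]=g[y0:y1,x0:x1]>t
    m=cv2.morphologyEx(m,cv2.MORPH_OPEN,np.ones((7,7)))
    c=max(cv2.findContours(m,0,2)[0],key=cv2.contourArea); m[:]=0; cv2.drawContours(m,[c],-1,1,-1)
    p=w[(m>0)&np.isfinite(w[...,2])]
    print(n,t,np.median(p[:,2]),cv2.minAreaRect(p[:,:2].astype(np.float32)*1000),p.mean(0),len(p))
# IK survey
def down(yaw): # tool x-axis yaw, z down
    q=(R.from_euler('z',yaw,degrees=True)*R.from_euler('x',180,degrees=True)).as_quat(); return np.roll(q,1)
print("startyaw",R.from_quat(np.roll(sensors.current_ee_rot(),-1)).as_matrix()[:,0])
for yaw in (-15,75,165,-105):
    print("pick",yaw,[None if (q:=ctrl.inverse_kinematics([.478,.2865,z],down(yaw))) is None else np.round(q,2) for z in (.187,.43)])
for yaw in (-173,-83,7,97):
    print("place",yaw,[None if (q:=ctrl.inverse_kinematics([.47,-.285,z],down(yaw))) is None else np.round(q,2) for z in (.194,.43)])
for r in (.5,.55,.6): print(r,ctrl.inverse_kinematics([r,0,.44],down(0)),ctrl.inverse_kinematics([r,0,.44],down(90)))
E
```

```text
top 104.0 0.00501979825967519 ((470.9215393066406, -286.2048645019531), (190.45120239257812, 153.34385681152344), 6.765044212341309) [ 0.46935666 -0.28482153  0.00497799] 3482
scene 109.0 0.007236894019661135 ((469.743896484375, -281.8186950683594), (188.9212646484375, 149.6903839111328), 6.489100456237793) [ 0.47279319 -0.28462168  0.00720751] 3911
startyaw [9.00520185e-01 4.34814202e-01 7.65629420e-05]
pick -15 [array([ 0.48, -0.03,  1.45, -0.  ,  1.72,  2.31]), array([ 0.48,  0.1 ,  0.87, -0.  ,  2.16,  2.31])]
pick 75 [array([ 0.48, -0.03,  1.45, -0.  ,  1.72,  0.74]), array([ 0.48,  0.1 ,  0.87, -0.  ,  2.16,  0.74])]
pick 165 [array([ 0.48, -0.03,  1.45,  0.  ,  1.72, -0.83]), array([ 0.48,  0.1 ,  0.87,  0.  ,  2.16, -0.83])]
pick -105 [array([ 0.48, -0.03,  1.45,  0.  ,  1.72, -2.4 ]), array([ 0.48,  0.1 ,  0.87,  0.  ,  2.16, -2.4 ])]
place -173 [array([-0.61, -0.05,  1.46,  0.  ,  1.73, -2.3 ]), array([-0.61,  0.08,  0.9 ,  0.  ,  2.16, -2.3 ])]
place -83 [array([-0.61, -0.05,  1.46, -0.  ,  1.73,  2.41]), array([-0.61,  0.08,  0.9 , -0.  ,  2.16,  2.41])]
place 7 [array([-0.61, -0.05,  1.46, -0.  ,  1.73,  0.84]), array([-0.61,  0.08,  0.9 , -0.  ,  2.16,  0.84])]
place 97 [array([-0.61, -0.05,  1.46,  0.  ,  1.73, -0.73]), array([-0.61,  0.08,  0.9 ,  0.  ,  2.16, -0.73])]
0.5 [-6.80525147e-02 -3.91918490e-02  1.00064359e+00 -4.44089210e-16
  2.18014092e+00  1.50274381e+00] [-6.80525147e-02 -3.91918490e-02  1.00064359e+00 -4.44089210e-16
  2.18014092e+00 -6.80525147e-02]
0.55 [-6.18576226e-02  9.73074870e-02  8.61266587e-01 -4.44089210e-16
  2.18301858e+00  1.50893870e+00] [-6.18576226e-02  9.73074870e-02  8.61266587e-01 -4.44089210e-16
  2.18301858e+00 -6.18576226e-02]
0.6 [-5.66970377e-02  2.46357208e-01  6.93631785e-01 -4.44089210e-16
  2.20160366e+00  1.51409929e+00] [-5.66970377e-02  2.46357208e-01  6.93631785e-01 -4.44089210e-16
  2.20160366e+00 -5.66970377e-02]
```

```bash
cat >> h.py <<'E'
def down(yaw):
    return np.roll((R.from_euler('z',yaw,degrees=True)*R.from_euler('x',180,degrees=True)).as_quat(),1)
def st(t=""): print(t,round(sensors.current_time_s(),2),np.round(sensors.current_ee_pos(),4),"w",round(sensors.current_width(),4),"F",np.round(sensors.current_force(),1),"g",round(sensors.current_grasp_force(),1))
def save(n):
    im,w=cloud(n.rstrip("0123456789")); np.savez(f"pics/{n}.npz",im=im,w=w); cv2.imwrite(f"pics/{n}.png",cv2.resize(im[...,::-1],(800,600)))
E
python3 - <<'E'
from h import *
ctrl.line_to([.261,-.54,.40],velocity=.3)
q=down(165)
ctrl.move_to([.478,.2865,.30],q); st("above")
save("wrist1")
ctrl.line_to([.478,.2865,.187],velocity=.12); st("at")
eoat.move_gripper(0.0,effort=90); st("grip")
ctrl.line_to([.478,.2865,.207],velocity=.06); st("lift"); 
save("scene1")
E
```

```text
above 3.79 [0.4784 0.2859 0.3001] w 0.0856 F [ 1.2 -0.1 -0.3] g 0.0
at 4.93 [0.4784 0.2867 0.1882] w 0.0854 F [ 0.5 -0.2  0.1] g 0.0
grip 5.51 [0.4781 0.2869 0.1874] w 0.0251 F [0.  2.3 0.6] g 89.8
lift 5.99 [0.4781 0.2864 0.2069] w 0.025 F [ 0.1  0.3 -8.6] g 88.8
```

View pics/scene1.png

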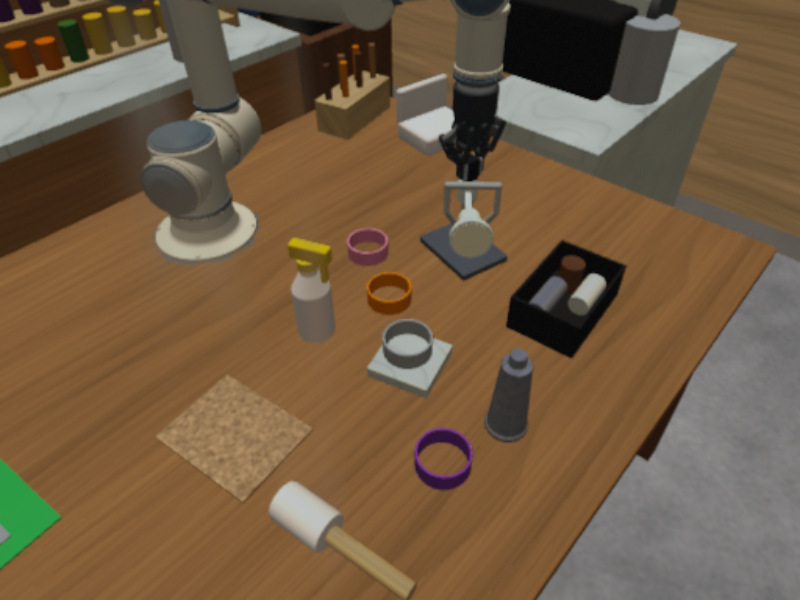

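View pics/wrist1.png

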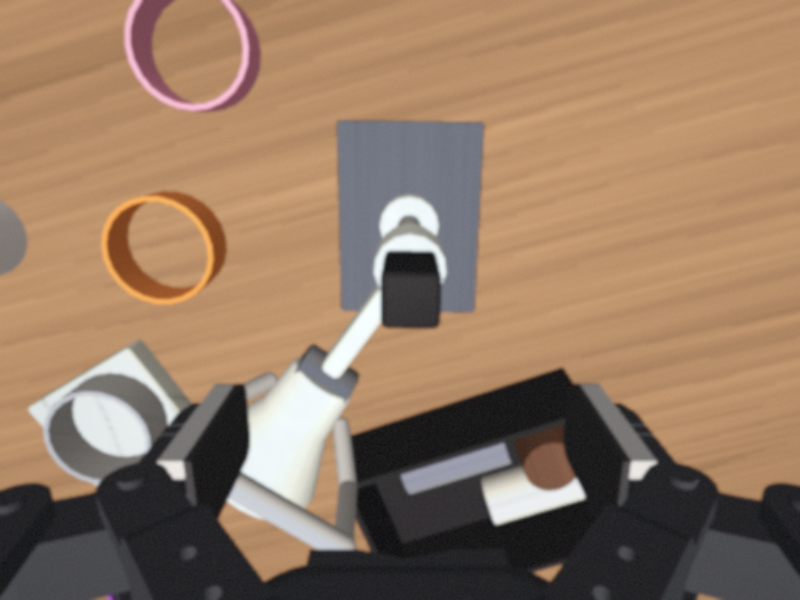

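The scene view shows the lamp lifted about 20 mm and hanging level under the gripper at (470,230). The wrist view shows the base edges square to the jaws, with the block centred between them. I'll carry it over the clutter now.

```bash
python3 - <<'E'
from h import *
ctrl.line_to([.478,.2865,.43],velocity=.2); st("up")
M=[.4705,-.284]
q=ctrl.inverse_kinematics(M+[.43],down(6.6)); print(np.round(q,2))
ctrl.movej(q); st("over")
ctrl.line_to(M+[.215],velocity=.15); st("low")
save("scene2"); save("top2")
E
```

```text
up 7.31 [0.478  0.2865 0.4289] w 0.0253 F [ 0.7  0.3 -8.3] g 89.0
[-0.6   0.08  0.9  -0.    2.16  0.85]
over 9.36 [ 0.4709 -0.2833  0.43  ] w 0.0251 F [-0.4 -0.1 -7.8] g 88.8
low 10.94 [ 0.4709 -0.2843  0.2163] w 0.0251 F [-0.3 -0.6 -8.2] g 88.8
```

View pics/scene2.png

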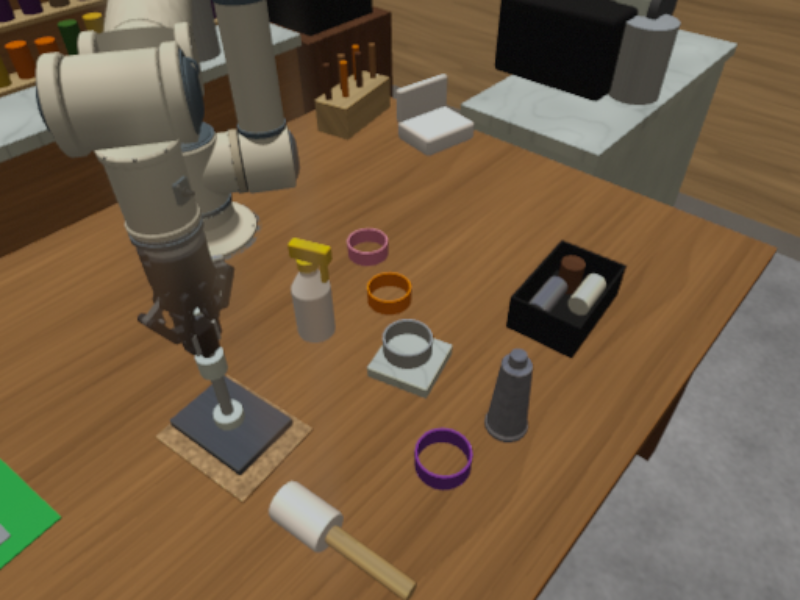

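The lamp hovers level over the mat at (230,425) and looks parallel to it. I'll measure the base, then set it down.

```bash
cat >> h.py <<'E'
def base(D,zr,c=(.4705,-.284)):
    w=D["w"]; im=D["im"].astype(int)
    k=(w[...,2]>zr[0])&(w[...,2]<zr[1])&(im.max(-1)<90)&(im[...,2]>=im[...,0]-5)&(np.hypot(w[...,0]-c[0],w[...,1]-c[1])<.11)
    p=w[k]; return len(p),np.round(np.median(p[:,2]),4),cv2.minAreaRect(p[:,:2].astype(np.float32)*1000)
E
python3 - <<'E'
from h import *
for n in("scene2","top2"): print(n,base(np.load(f"pics/{n}.npz"),(.03,.055)))
M=[.4705,-.284]
ctrl.line_to(M+[.197],velocity=.08); st()
z=.197
while z>.1915 and sensors.current_force()[2]<-4:
    z-=.001; ctrl.line_to(M+[z],velocity=.03)
st("down")
eoat.move_gripper(.045); st("open")
eoat.move_gripper(.085)
ctrl.line_to(M+[.33],velocity=.2); st("clear")
save("scene3"); save("top3")
for n in("scene3","top3"): print(n,base(np.load(f"pics/{n}.npz"),(.012,.032)))
E
```

```text
scene2 (1974, np.float64(0.0463), ((476.1416320800781, -284.1490783691406), (149.2763214111328, 106.64994812011719), 5.906614780426025))
top2 (975, np.float64(0.0441), ((474.622314453125, -284.05731201171875), (144.0105743408203, 107.37875366210938), 6.312647342681885))
 11.42 [ 0.47   -0.2836  0.1955] w 0.0253 F [ 0.1  0.6 -8.6] g 88.7
down 12.67 [ 0.4708 -0.2842  0.1933] w 0.0247 F [-0.6 -0.2  1.8] g 89.8
open 13.0 [ 0.4706 -0.2841  0.1923] w 0.0445 F [-0.1 -0.1  0.3] g 0.0
clear 14.32 [ 0.4704 -0.2839  0.3287] w 0.0848 F [ 0.1  0.2 -1. ] g 0.0
scene3 (1932, np.float64(0.0231), ((475.5900573730469, -283.8340759277344), (148.01904296875, 106.71691131591797), 6.080294132232666))
top3 (1035, np.float64(0.0212), ((479.2386474609375, -282.7336730957031), (132.11155700683594, 106.43219757080078), 7.441429615020752))
```

View pics/top3.png

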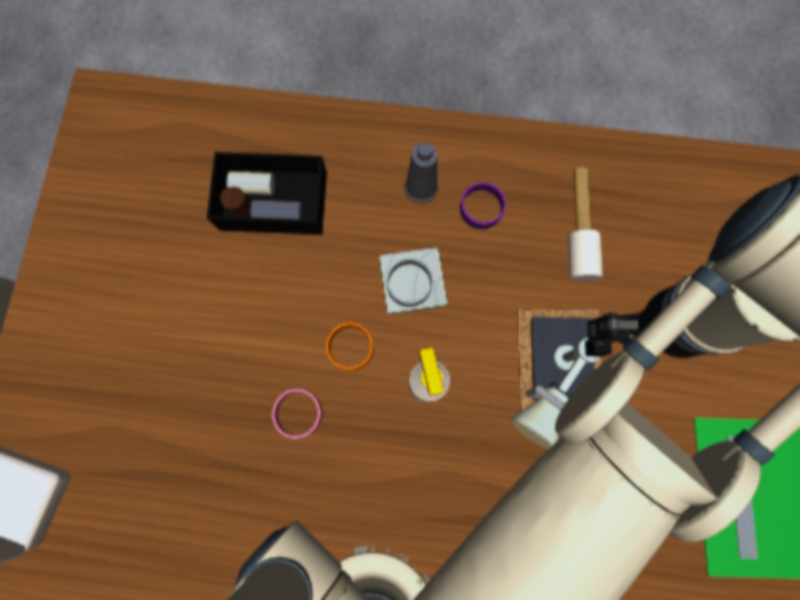

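The base sits on the mat around (563,355), and the forearm hides part of it. The cloud suggests an offset of a few mm along +x, so I'll check the margins with the wrist camera.

```bash
python3 - <<'E'
from h import *
ctrl.line_to([.4705,-.284,.40],velocity=.25)
save("wrist3"); st()
D=np.load("pics/wrist3.npz"); w=D["w"]; im=D["im"].astype(int)
print(base(D,(.012,.032)))
c,s=np.cos(np.radians(6.6)),np.sin(np.radians(6.6))
l=(w-[.4705,-.284,0])@np.array([[c,-s,0],[s,c,0],[0,0,1]])
np.savez("pics/l3.npz",l=l,im=im)
E
```

```text
14.9 [ 0.4706 -0.2841  0.3987] w 0.0852 F [-0.5 -1.  -1. ] g 0.0
(0, np.float64(nan), ((0.0, 0.0), (0.0, 0.0), 0.0))
  return _methods._mean(a, axis=axis, dtype=dtype,
  ret = ret.dtype.type(ret / rcount)
```

View pics/wrist3.png

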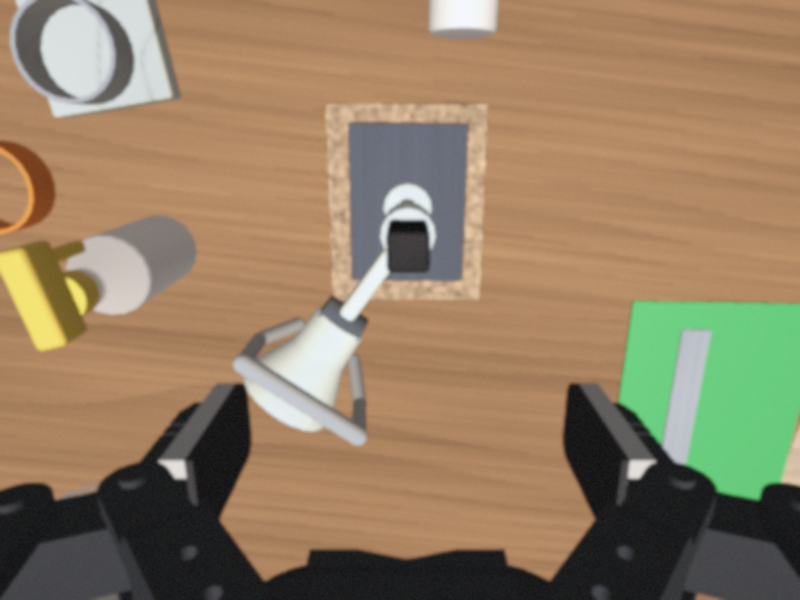

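The wrist view shows the base inside the mat with margins of about 20 px on the left, 18 right, 19 top and 18 bottom. I'll put numbers on that.

```bash
python3 - <<'E'
from h import *
D=np.load("pics/l3.npz"); l=D["l"]; im=D["im"]
rb=im[...,0]-im[...,2]
k=(rb<10)&(l[...,2]>.012)&(l[...,2]<.032)&(abs(l[...,0])<.09)&(abs(l[...,1])<.07)
p=l[k][:,:2]; print("base",len(p),np.median(l[k][:,2]),cv2.minAreaRect((p*1000).astype(np.float32)),np.percentile(p,[.5,99.5],axis=0))
g=cv2.GaussianBlur(im.astype(np.uint8),(3,3),0).astype(int)
reg=(abs(l[...,0])<.13)&(abs(l[...,1])<.11)&(l[...,2]<.016)
# mat: brightness/hue
s=(g[...,0]-g[...,2])
for nm,ax,ot in(("x",0,1),("y",1,0)):
    sel=reg&(abs(l[...,ot])<.03)
    b=np.round(l[...,ax][sel]*500).astype(int)
    for q in np.unique(b):
        if abs(q)>35 and abs(q)<56: print(nm,q*2,np.round(g[sel][b==q].mean(0)).astype(int),end=" | ") if (ax==0 and abs(q)>43) or (ax==1 and abs(q)<44) else 0
    print()
# z check of mat and base
print(np.nanmedian(l[...,2][(abs(abs(l[...,0])-.085)<.006)&(abs(l[...,1])<.03)]))
E
```

```text
base 5327 0.021537368857171557 ((2.9265213012695312, -0.3241539001464844), (106.30653381347656, 145.90570068359375), 89.517333984375) [[-0.06945639 -0.05304092]
 [ 0.07568694  0.05234576]]
x -110 [171 131  95] | x -108 [173 132  96] | x -106 [175 134  98] | x -104 [177 136  99] | x -102 [178 137 100] | x -100 [181 143 107] | x -98 [184 147 112] | x -96 [193 159 126] | x -94 [200 169 136] | x -92 [203 173 141] | x -90 [202 173 140] | x -88 [203 173 141] | x 88 [202 172 140] | x 90 [202 172 140] | x 92 [195 164 132] | x 94 [185 151 118] | x 96 [177 138 103] | x 98 [177 137 100] | x 100 [178 137 100] | x 102 [179 139 101] | x 104 [181 140 102] | x 106 [181 140 102] | x 108 [179 138 101] | x 110 [178 137 100] | 
y -86 [180 138 101] | y -84 [179 138 101] | y -82 [179 138 101] | y -80 [179 138 101] | y -78 [179 139 102] | y -76 [184 146 111] | y -74 [192 159 124] | y -72 [202 172 139] | y 72 [203 174 141] | y 74 [202 171 138] | y 76 [193 160 125] | y 78 [187 148 112] | y 80 [184 142 104] | y 82 [183 142 104] | y 84 [183 142 104] | y 86 [183 142 104] | 
0.005599237258821166
```

The base is about 4 mm off along +x and 1 mm in y. I'll regrasp, correct it and measure again.

```bash
python3 - <<'E'
from h import *
Rm=R.from_euler('z',6.6,degrees=True).as_matrix(); M=np.array([.4705,-.284,0])
A=M+Rm@[.003,0,0]; B=A+Rm@[-.0043,.0011,0]
at=lambda P,z:[P[0],P[1],z]
ctrl.line_to(at(A,.30),velocity=.25); ctrl.line_to(at(A,.194),velocity=.15)
eoat.move_gripper(0.0,effort=90); st("grip")
ctrl.line_to(at(A,.200),velocity=.05); ctrl.line_to(at(B,.200),velocity=.03); st("shift")
z=.1965; ctrl.line_to(at(B,z),velocity=.04)
while z>.1915 and sensors.current_force()[2]<-4:
    z-=.001; ctrl.line_to(at(B,z),velocity=.03)
st("down")
eoat.move_gripper(.045); eoat.move_gripper(.085)
ctrl.line_to(at(B,.30),velocity=.2); 
ctrl.line_to(at(M,.40),velocity=.25)
save("wrist4"); st()
D=np.load("pics/wrist4.npz"); w=D["w"]; im=D["im"].astype(int); l=(w-M)@Rm; rb=im[...,0]-im[...,2]
k=(rb<10)&(l[...,2]>.012)&(l[...,2]<.032)&(abs(l[...,0])<.09)&(abs(l[...,1])<.07)
p=l[k][:,:2]; print("base",cv2.minAreaRect((p*1000).astype(np.float32)),np.percentile(p,[.5,99.5],axis=0))
kb=(l[...,2]>.212)&(l[...,2]<.226)&(np.hypot(l[...,0],l[...,1])<.025)
print("block",cv2.minAreaRect((l[kb][:,:2]*1000).astype(np.float32)))
g=cv2.GaussianBlur(im.astype(np.uint8),(3,3),0).astype(int)[...,2]
for ax,ot,h in((0,1,95),(1,0,75)):
    for sg in(-1,1):
        sel=(l[...,2]<.016)&(abs(l[...,ot])<.03)&(abs(sg*l[...,ax]*1000-h)<10)
        b=sg*l[...,ax][sel]*1000; x=np.arange(h-9,h+9); v=np.array([g[sel][abs(b-q)<1].mean() for q in x])
        print("mat",ax,sg*np.interp(-120,-v,x))
# head: bail bar
kh=(l[...,2]>.195)&(np.hypot(l[...,0],l[...,1])>.06)&(np.hypot(l[...,0],l[...,1])<.2)
q=w[kh]; print("bail",len(q),q.mean(0),np.nanpercentile(q[:,2],[5,50,95]),cv2.minAreaRect((q[:,:2]*1000).astype(np.float32)))
E
```

```text
grip 16.88 [ 0.4738 -0.284   0.1946] w 0.0249 F [ 1.8 -2.7  1.4] g 89.6
shift 17.45 [ 0.4687 -0.2829  0.1995] w 0.025 F [-0.9  0.2 -7.3] g 89.0
down 18.45 [ 0.4693 -0.2832  0.1945] w 0.025 F [ 0.4 -0.4 -2. ] g 89.6
 20.54 [ 0.4706 -0.2841  0.3976] w 0.0845 F [-0.2 -0.3 -0.9] g 0.0
base ((-1.6617050170898438, 0.9287681579589844), (106.42195129394531, 147.70423889160156), 89.60749816894531) [[-0.07288286 -0.05174171]
 [ 0.0709547   0.05367852]]
block ((-1.250504493713379, 0.7552032470703125), (25.977537155151367, 25.462390899658203), 89.83768463134766)
mat 0 -97.0909090909091
mat 0 93.91976880877743
mat 1 -75.08092485549133
mat 1 77.17216657880864
bail 6999 [ 0.45380654 -0.26141292  0.40615861] [0.23375584 0.453469   0.46136323] ((412.8553466796875, -273.1245422363281), (141.0673065185547, 175.4139862060547), 6.439097881317139)
```

Now centred to within 0.3 mm. Next I locate the bail from the same image and plan the arc.

```bash
cat >> h.py <<'E'
Rm=R.from_euler('z',6.6,degrees=True).as_matrix(); M=np.array([.4705,-.284,0]); P=M+Rm@[-.0014,.0008,0]
DIE=np.array([.573,.0075,.025])
def head(a,t): # axis frame: beam pos, rotation (x beam, y tilt axis, z bail)
    Rh=R.from_euler('z',a)*R.from_euler('y',t); b=P+R.from_euler('z',a).apply([.085,0,0])+[0,0,.151]
    return b,Rh
def bail(a,t): b,Rh=head(a,t); return b+Rh.apply([.035,0,.080])
def tool(a,t,flip,back=0.,pitch=None):
    """TCP pose gripping the bail; tool z = -head z, tool y = +-head x"""
    b,Rh=head(a,t); c=bail(a,t); Rt=head(a,t if pitch is None else pitch)[1].as_matrix()
    zt=-Rt[:,2]; y=flip*Rt[:,0]; Q=np.c_[np.cross(y,zt),y,zt]
    return c+zt*(.008-back), np.roll(R.from_matrix(Q).as_quat(),1)
E
cat > plan.py <<'E'
from h import *
D=np.load("pics/wrist4.npz"); w=D["w"]
d=np.hypot(w[...,0]-P[0],w[...,1]-P[1])
k=(w[...,2]>.215)&(w[...,2]<.25)&(d>.05)&(d<.18)
q=w[k]; r=cv2.minAreaRect((q[:,:2]*1000).astype(np.float32)); print("bail",len(q),np.percentile(q[:,2],[5,50,95]),r)
c=np.array([r[0][0],r[0][1]])/1000-P[:2]; a0=np.arctan2(c[1],c[0]); rho=np.hypot(*c)
from scipy.optimize import brentq
# bar centre radius -> tilt
t0=brentq(lambda t:.085+.035*np.cos(t)+.08*np.sin(t)-rho,-.6,.8)
print("swivel world deg",np.degrees(a0),"rho",rho,"tilt",t0,"bail z pred",bail(a0,t0)[2]+.006)
v=DIE-P; a1=np.arctan2(v[1],v[0]); t1=np.arctan2(.151-.025,np.hypot(v[0],v[1])-.085)
print("target",np.degrees(a1),t1, "bail",bail(a1,t1))
for f in(1,-1):
    for A,T in((a0,t0),(a0,0),(a1,t0),(a1,t1)):
        p,o=tool(A,T,f); j=ctrl.inverse_kinematics(p,o); print(f,np.round(p,3),None if j is None else np.round(j,2))
E
python3 plan.py
```

```text
bail 1359 [0.2238257  0.23834355 0.24026934] ((373.02789306640625, -229.05694580078125), (94.88558197021484, 12.231643676757812), 60.35005187988281)
swivel world deg 150.49952139580697 rho 0.11028811489716113 tilt -0.11860294969842664 bail z pred 0.24057937092935663
target 70.32837930485174 0.5125915918537546 bail [ 0.52110616 -0.13766038  0.2035528 ]
1 [ 0.372 -0.229  0.227] None
1 [ 0.365 -0.224  0.223] None
1 [ 0.506 -0.179  0.227] [-0.47 -0.08  1.43  0.12  1.8  -1.68]
1 [ 0.52  -0.141  0.197] [-0.04  0.02  1.46 -0.5   1.8  -1.35]
-1 [ 0.372 -0.229  0.227] [-0.62 -0.25  1.58 -0.01  1.92 -0.11]
-1 [ 0.365 -0.224  0.223] [-0.63 -0.38  1.69 -0.    1.83 -0.12]
-1 [ 0.506 -0.179  0.227] [-0.47 -0.08  1.43  0.12  1.8   1.47]
-1 [ 0.52  -0.141  0.197] [-0.04  0.02  1.46 -0.5   1.8   1.79]
```

```bash
python3 - <<'E'
from h import *
a0,t0=np.radians(150.5),-.1186
eoat.move_gripper(.05,effort=20)
p,o=tool(a0,t0,-1,back=.07); ctrl.move_to(p,o); st("back")
p,o=tool(a0,t0,-1); ctrl.line_to(p,velocity=.12); st("at")
eoat.move_gripper(0,effort=20); st("grip")
a1=np.radians(70.33)
for i,a in enumerate(np.linspace(a0,a1,13)[1:]):
    p,o=tool(a,t0,-1); ctrl.line_to(p,rot=o,velocity=.08)
    if i in(0,1) or i%3==2: st(f"{np.degrees(a):.0f}")
    if np.linalg.norm(sensors.current_force())>15: print("STOP"); break
st(); save("scene5")
print(base(np.load("pics/scene5.npz"),(.012,.032)))
E
```

```text
back 21.9 [ 0.3797 -0.2328  0.2968] w 0.05 F [ 0.6 -0.  -0.6] g 0.0
at 22.63 [ 0.3725 -0.2288  0.2276] w 0.0499 F [-0.6 -0.1  0.6] g 0.0
grip 23.06 [ 0.3723 -0.2287  0.2273] w 0.0109 F [-1.4  0.4  3.5] g 21.0
144 23.37 [ 0.3792 -0.2177  0.2272] w 0.0113 F [-0.9  1.8  3.8] g 21.1
137 23.68 [ 0.3873 -0.2079  0.227 ] w 0.0111 F [-1.3  1.7  6.4] g 21.2
130 23.98 [ 0.3966 -0.1989  0.227 ] w 0.0112 F [-2.3  2.1  6.3] g 21.2
110 24.91 [ 0.4302 -0.1793  0.227 ] w 0.0109 F [-0.5  3.4  5.4] g 21.2
90 25.83 [ 0.4684 -0.1724  0.2271] w 0.011 F [-1.   3.3  5.8] g 21.2
70 26.76 [ 0.5068 -0.1789  0.2271] w 0.0114 F [1.1 2.9 5.7] g 21.2
 26.76 [ 0.5068 -0.1789  0.2271] w 0.0114 F [1.1 2.9 5.7] g 21.2
(1926, np.float64(0.023), ((471.43145751953125, -283.04388427734375), (147.87770080566406, 106.91043853759766), 6.298222541809082))
```

View pics/scene5.png

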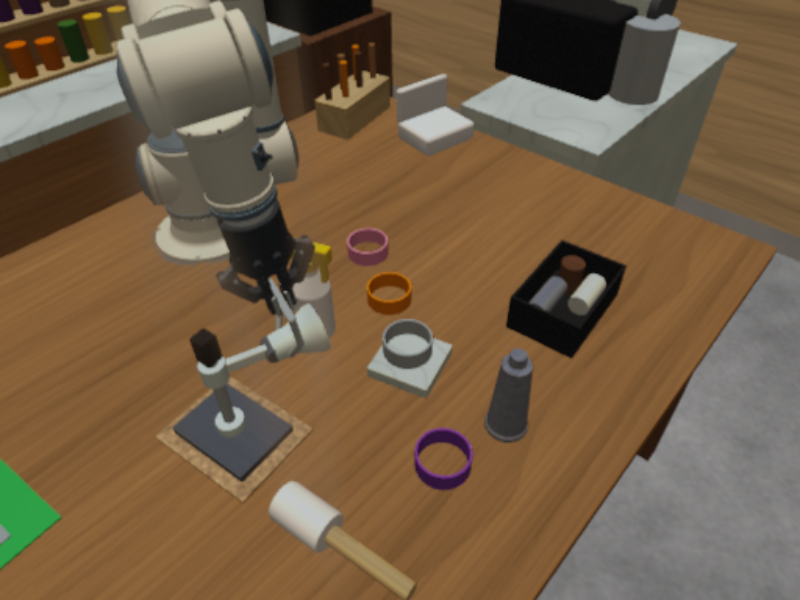

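The head has swung round towards the die at (300,335), and the base hasn't moved. Now the tilt, then release and measure.

```bash
python3 - <<'E'
from h import *
a1=np.radians(70.33)
for t in np.linspace(-.1186,.5126,9)[1:]:
    p,o=tool(a1,t,-1); ctrl.line_to(p,rot=o,velocity=.07)
    if np.linalg.norm(sensors.current_force())>18: print("STOP",t); st(); break
st("tilted")
eoat.move_gripper(.03); st("open"); eoat.move_gripper(.05)
p,o=tool(a1,.5126,-1,back=.09); ctrl.line_to(p,velocity=.15); st("back")
ctrl.move_to([.43,-.24,.42],down(6.6)); st()   # look from above
save("wrist6"); save("scene6")
D=np.load("pics/wrist6.npz"); w=D["w"]; print(base(np.load("pics/scene6.npz"),(.012,.032)))
E
```

```text
tilted 28.81 [ 0.52   -0.1401  0.1952] w 0.0109 F [1.9 6.8 5.3] g 21.4
open 29.13 [ 0.5192 -0.142   0.1956] w 0.0299 F [ 0.4  0.2 -0.2] g 0.0
back 30.22 [ 0.5345 -0.0998  0.2742] w 0.0503 F [ 0.6  0.2 -0.3] g 0.0
 31.13 [ 0.4301 -0.2401  0.4183] w 0.0503 F [-0.   0.1 -0.9] g 0.0
(1929, np.float64(0.0231), ((471.1341247558594, -283.3823547363281), (147.48202514648438, 107.03048706054688), 6.805514812469482))
```

View pics/wrist6.png

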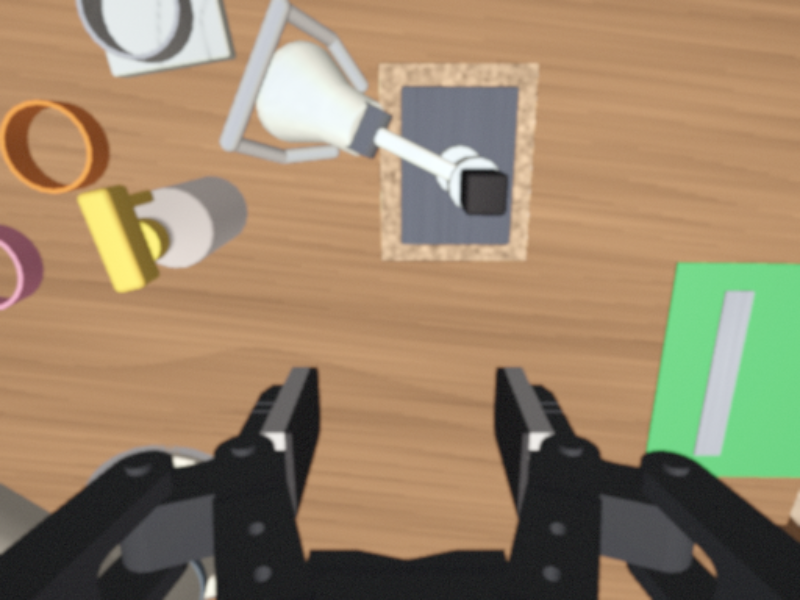

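The wrist view shows the lamp still centred on the mat, with the head pointing up-left at the die. I'll measure the actual aim from the bail bar and the block.

```bash
cat > aim.py <<'E'
from h import *
import sys
from scipy.optimize import least_squares
def rect(w,k): 
    q=w[k]; q=q[np.isfinite(q[:,2])]; return q,cv2.minAreaRect((q[:,:2]*1000).astype(np.float32))
for n in sys.argv[1:]:
    D=np.load(f"pics/{n}.npz"); w=D["w"]; im=D["im"].astype(int)
    d=np.hypot(w[...,0]-P[0],w[...,1]-P[1])
    q,r=rect(w,(w[...,2]>.205)&(w[...,2]<.23)&(d<.03)); print(n,"block",len(q),np.round(r[0],1),np.round(r[1],1),r[2],np.median(q[:,2]))
    al=np.radians(70.3); u=(w[...,0]-P[0])*np.cos(al)+(w[...,1]-P[1])*np.sin(al); v=-(w[...,0]-P[0])*np.sin(al)+(w[...,1]-P[1])*np.cos(al)
    k=(w[...,2]>.192)&(w[...,2]<.222)&(u>.125)&(u<.18)&(abs(v)<.06)
    if k.sum()>30:
        q,r=rect(w,k); print("  bar",len(q),np.round(r[0],1),np.round(r[1],1),r[2],"ztop",np.percentile(q[:,2],[50,90,97]),"u,v",np.median(u[k]),(v[k].min()+v[k].max())/2)
        pl=np.polyfit(v[k],u[k],1); print("   bar slope deg",np.degrees(np.arctan(pl[0])))
        c=np.array(r[0])/1000-P[:2]; print("   azim",np.degrees(np.arctan2(c[1],c[0])),"rho",np.hypot(*c),"expected rho,z",.085+.035*np.cos(.5126)+.08*np.sin(.5126),bail(0,.5126)[2])
    # shade: cylinder/cone surface points -> direction of axis by symmetric fit
    k=(w[...,2]>.056)&(w[...,2]<.068)&(np.hypot(w[...,0]-.573,w[...,1]-.0075)<.06)
    if k.sum()>50: q,r=rect(w,k); print("  die",len(q),np.round(r[0],1),np.round(r[1],1))
E
python3 - <<'E'
from h import *
ctrl.move_to([.40,-.12,.42],down(6.6)); st(); save("wrist7"); save("top7")
E
python3 aim.py wrist6 wrist7 scene6 top7 wrist3
```

```text
31.79 [ 0.4003 -0.1188  0.4195] w 0.05 F [-0.1  0.3 -0.4] g 0.0
wrist6 block 782 [ 469.  -283.6] [25.1 26.1] 6.237142562866211 0.2201965379786322
  bar 1542 [ 519.3 -139.1] [18.  94.8] 70.6640853881836 ztop [0.20591103 0.20761049 0.20821126] u,v 0.15327954331155214 0.0013426264479253908
   bar slope deg -0.11840237798444118
   azim 70.79989858246034 rho 0.15281381029062388 expected rho,z 0.15473710884321407 0.203552218318447
  die 355 [552.    4.4] [45.1 84.4]
wrist7 block 952 [ 468.5 -283.2] [25.9 26.5] 6.7708916664123535 0.22010909791264294
  bar 1172 [ 512.5 -134.3] [17.4 78.7] 75.04218292236328 ztop [0.20624983 0.20787365 0.20841197] u,v 0.15509002270720926 0.009113958968984062
   bar slope deg -1.0978611071203859
   azim 73.7523987461628 rho 0.15528376294744753 expected rho,z 0.15473710884321407 0.203552218318447
  die 268 [544.3   3.7] [29.4 77.7]
scene6 block 202 [ 470.5 -282.4] [26.9 26.7] 9.692228317260742 0.22060708984916072
  bar 207 [ 521.  -137.9] [17.3 93.5] 70.42100524902344 ztop [0.20698686 0.20987842 0.21036703] u,v 0.15524372998661307 5.9472772048683314e-05
   bar slope deg -0.3568582736489661
   azim 70.3170514942806 rho 0.15444630771648774 expected rho,z 0.15473710884321407 0.203552218318447
  die 173 [572.   9.] [81.1 84.5]
top7 block 0 [0. 0.] [0. 0.] 0.0 nan
  bar 78 [ 498.3 -127.9] [14.4 42.5] 79.52625274658203 ztop [0.20519576 0.20811115 0.20925458] u,v 0.15667291759770688 0.02524742628569197
   bar slope deg -9.372513233092539
   azim 79.32165564957701 rho 0.15815664856648315 expected rho,z 0.15473710884321407 0.203552218318447
  die 103 [573.7   7.1] [81.1 81. ]
wrist3 block 811 [ 473.3 -284.4] [25.6 25.6] 5.689134120941162 0.22014964677548865
  die 638 [568.1   6.3] [77.1 84. ]
  return _methods._mean(a, axis=axis, dtype=dtype,
  ret = ret.dtype.type(ret / rcount)
```

The azimuth and tilt match the target within about 1°, and the die hasn't moved. One last check that nothing else shifted, then I hand in.

```bash
python3 - <<'E'
from h import *
save("scene8")
a=np.load("pics/scene0.npz"); b=np.load("pics/scene8.npz"); ok=True
for n,x,y in(("spray",.402,-.044),("cone",.765,.006),("maul",.715,-.301),("basket",.712,.29),("die",.573,.0075),("orange",.448,.098),("purple",.747,-.113)):
    m=[]
    for D in(a,b):
        w=D["w"]; r=.12 if n in("maul","basket") else .05
        k=(w[...,2]>.02)&(w[...,2]<.19)&(np.hypot(w[...,0]-x,w[...,1]-y)<r); m.append(w[k].mean(0))
    e=np.linalg.norm(m[1]-m[0])*1000; print(n,round(e,2)); ok&=e<4
print(sensors.current_time_s())
if ok: print(ctrl.hand_in())
E
```

```text
spray 12.27
cone 0.47
maul 0.06
basket 0.23
die 0.1
orange 0.53
purple 0.43
31.9417
```

View pics/scene8.png

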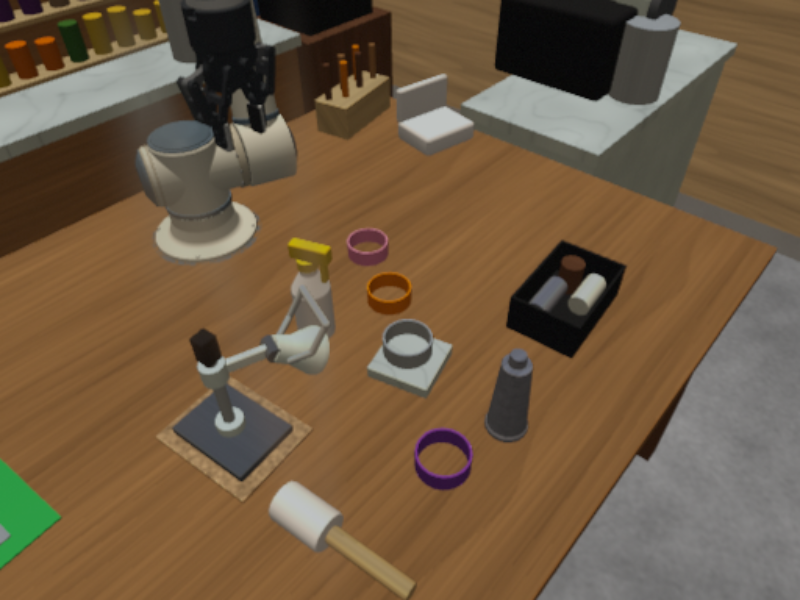

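The spray bottle's head is exactly where it was, at (310,248). The lamp head and bail just hide its lower part, so the 12 mm reading came from that. Everything is in place, so I'm handing in.

```bash
python3 -c "
from h import *
print(ctrl.hand_in())"
```

```text
the job is handed in; nothing more can be done
None
```

The job is handed in at about 32 s: the lamp stands within about 0.3 mm of the mat's centre by the wrist camera, its head aims at the middle of the die to about 1° (roughly 5 mm there), and no other object was seen to move.

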